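# Tip the walnut blank into its marked place and push it to the stop

## Robot

A 6-joint arm with a two-finger parallel gripper is mounted at the origin on the work surface. World frame = base frame: x ahead of the robot, y to its left, z up, the work surface at z = 0. Lengths are in m, angles in rad, forces in N, time in s.
With the tool pointing down it reaches from about 0.425 to 0.95 m from the base axis. Payload 3.5 kg.
Tool frame: the origin (TCP) lies at the very end of the fingers, on their centre line; the grasp point (between the pads) lies 19 mm behind it; y points along the fingers, z is the direction in which the jaws open and shut, and the axes are right-handed (so a half turn about y gives the same grasp; the last joint's range is limited). The gripper opens to 85 mm and grips with 20 to 120 N. Pads are 22 mm wide; open, the fingers measure 114 mm over their backs; the gripper's body (76 mm by 85 mm) begins 54 mm behind the grasp point. The pads swing forward as they close: fully open they stand 13 mm farther back than shut.
Start: joints at [-1.384, 0.286, 1.577, -0, 1.279, -0.15], TCP at [0.223, -0.637, 0.231] pointing down, gripper open.
Joint ranges: [-2.77, 2.77], [-0.9, 2.22], [0.21, 2.48], [-1.53, 4.67], [0.24, 2.81], [-2.84, 2.84]. Speed limits (rad/s): [2.79, 2.79, 3.14, 3.14, 3.14, 3.14].

## Interface

Orientations are given as a unit quaternion [x, y, z, w].
In Python, from plant import ctrl gives the robot as it stands. The module is installed in compiled form; this text tells all that it offers.
- The arm moves only by the tool jog_arm, never from a script. Its argument "deltas" is a list of rows, each a list of 3 entries, a list of its own where there are three numbers: the turn, a rotation vector about the tool's x, y, z in rad, then the shift along the tool's x, y, z in m, then the opening, from 0 (shut) to 1 (fully open). In form: [[[wx, wy, wz], [dx, dy, dz], gripper], ...]. A call has 1 to 10 rows; each row is the pose to reach, as a shift and turn from the pose measured when the call began, along the tool's axes at that moment; what a row does not reach only later rows make up. A row lasts 1/12 s, in which the tool goes at most 41.7 mm and 7.16 degrees, less where a joint would pass 70% of its speed; a pose out of reach is approached as far as the arm can. A call with a gripper value outside its range is refused whole. The fingers move at their own pace and stop on an object; "force" is the grip in N (left out, the last holds). Time passes only in rows, so rows that repeat a pose let the fingers close. It gives the time, the measured TCP pose, the force and the opening at its end, in the units of the state.
- ctrl.get_state(): the state, without advancing time (a new reading comes with each control period).
- ctrl.read_camera(name): name is "side" or "top"; returns a dict with "pixels" (400x640x3 uint8, blue, green, red), "range_z" (400x640 float32, m along the optical axis (not along the pixel's ray), 0 where there is no reading), "fx", "fy", "cx", "cy" (pixels), "k1" (the pictures are not rectified: a ray, as slopes to the right and down, at radius r is drawn at 1 + k1 r^2 times it, then the intrinsics apply), "T" (4x4, takes a point from camera to world coordinates). Camera axes: x right, y up, looking along -z (the intrinsics and any distortion apply to the point x, -y, -z); pixel columns grow to the right and rows downward; lengths in m; the calibration is good to about 2 mm. A picture is of the moment at which its call begins.
- ctrl.sign_off(): hands the job in, once; it reports no verdict.
The state is a dict: "time": time; "qpos": joint angles; "dq": joint speeds; "joint_efforts": joint torques, N m; "eef_pos": TCP position; "tcp_rot": TCP orientation; "contact_force": force on the tool from outside, world axes, zero at the start; "wrist_torque": the same for the moment, N m; "opening": opening from 0.0 (shut) to 1.0 (fully open).
Only numpy, scipy, OpenCV 4.12 (cv2) and the standard library are available. Lean on these libraries where they do the work, as an engineer would, in place of code of your own. Each camera call takes 0.05 s, during which the arm holds its last target.

## Task

Push the standing dark brown blank over so that it falls flat on its broad face inside the green-taped frame, then push it along until its end sits squarely against the metal stop at the end of that frame, still inside the tape. Push only: do not lift the blank, and leave the pale blank and everything else on the bench undisturbed.

Things in the scene. Friction and masses are not known exactly. Their poses are not given: they have to be found in the camera images.
- blank: dark brown loose wooden block, 40 mm (x) x 60 mm (y) x 150 mm (z), about 0.24 kg, standing on end on the board midway between the taped frames, its broad 60 x 150 mm faces turned to the frames. Origin: centre of the 40 x 60 mm foot face it stands on; z runs from there to the top end (lying down, z points level, from foot to former top)
- blank_center (a point): centre of the dark blank's volume, 75 mm from either end. A level push on a broad face well above this point tips the blank about its bottom edge; it is past balance when leaning about 15 degrees (top moved about 40 mm) and then falls by itself
- foot_l (a point): middle of the foot end's 40 mm edge at the blank's y = +30 mm
- foot_r (a point): the same at y = -30 mm
- top_l (a point): middle of the top end's 40 mm edge at the blank's y = +30 mm
- top_r (a point): the same at y = -30 mm
- board: fixed grey laminate board on the bench, 450 mm along its y, 250 mm along x (from -90 to +160 mm), top 12 mm above the bench. Origin: at bench level, midway between the frames. At each end a fixed aluminium stop strip, 140 mm along x, 14 mm thick, 16 mm high above the board's top, its inner face square to y, at y = +205 or -205 mm
- green_frame: flat rectangle of green tape on the board's top, 140 mm along its x, 203 mm along its y (outer edges; tape 12 mm wide). Origin: its centre, on the board's top; axes parallel to the board's. It fills one half of the board from the middle to the stop at that end; which half (board y = +102.5 or -102.5 mm) differs from start to start
- red_frame: the same rectangle in red tape on the other half of the board; nothing goes there
- pale_blank: pale light-wood blank of the same size as the dark one (40 x 60 x 150 mm), standing on end at the board's +x side; a bystander, leave it standing. Origin: centre of its underside, z up its length
- glue: white glue bottle with a blue label and red cap, 48 mm across and 110 mm tall, standing at the board's +x side; bystander. Origin: centre of its underside
- tape_roll: roll of yellow tape lying flat on the bench, 90 mm across, 25 mm high; bystander. Origin: centre of its underside
- screw_jar: glass jar with a steel lid, 66 mm across, 85 mm tall; bystander. Origin: centre of its underside
- mallet: small hammer lying on the bench; bystander. Origin: middle of the hammer at its underside, x along the handle
- sanding_block: cork sanding block, 70 x 110 x 40 mm, lying on the bench; bystander. Origin: centre of its underside
- oil_can: can with a yellow label, 60 mm across, 130 mm tall; bystander. Origin: centre of its underside
Mind the look-alikes: they are no part of the job. Leave any orange or pink look-alike of the blank alone.

How it is judged:
On the way:
1. the dark blank lies flat on a broad face inside the green frame (angle between blank's own z axis and vertical between 1.5 and 1.64 rad and (angle between blank's own x axis and vertical below 0.1 rad or angle between blank's own x axis and vertical above 3.04 rad) and x of foot_l in the frame of green_frame between -0.07 and 0.07 m and y of foot_l in the frame of green_frame between -0.105 and 0.105 m and x of foot_r in the frame of green_frame between -0.07 and 0.07 m and y of foot_r in the frame of green_frame between -0.105 and 0.105 m and x of top_l in the frame of green_frame between -0.07 and 0.07 m and y of top_l in the frame of green_frame between -0.105 and 0.105 m and x of top_r in the frame of green_frame between -0.07 and 0.07 m and y of top_r in the frame of green_frame between -0.105 and 0.105 m and linear speed of blank below 0.03 m/s), for 0.1 s.
At the end, for the whole second after the job is handed in: The dark blank lies on a broad face, at rest, all four of its corners within the outer edges of the green tape (2 mm over at the ends), its end within 5 mm of the stop beside the green frame and square to it within 0.06 rad (angle between blank's own z axis and vertical between 1.5 and 1.64 rad and (angle between blank's own x axis and vertical below 0.1 rad or angle between blank's own x axis and vertical above 3.04 rad) and x of foot_l in the frame of green_frame between -0.07 and 0.07 m and y of foot_l in the frame of green_frame between -0.105 and 0.105 m and x of foot_r in the frame of green_frame between -0.07 and 0.07 m and y of foot_r in the frame of green_frame between -0.105 and 0.105 m and x of top_l in the frame of green_frame between -0.07 and 0.07 m and y of top_l in the frame of green_frame between -0.105 and 0.105 m and x of top_r in the frame of green_frame between -0.07 and 0.07 m and y of top_r in the frame of green_frame between -0.105 and 0.105 m and linear speed of blank below 0.01 m/s and angular speed of blank below 0.1 rad/s and (y of blank_center in the frame of board above 0.125 m or y of blank_center in the frame of board below -0.125 m) and angle between the z axis of blank and the y axis of board, either way round below 0.06 rad); the robot touches nothing.
It fails at once if the dark blank is lifted or carried (its centre more than 92 mm above the board, or all of it 15 mm clear) (height (world z) of blank_center above 0.104 m or height (world z) of each of foot_l, foot_r, top_l, top_r above 0.047 m).
It fails at once if the pale blank is moved more than 15 mm or tipped (distance of pale_blank from where it was at the start of the episode above 0.015 m or angle between pale_blank's own z axis and vertical above 0.3 rad).
It fails at once if the glue bottle is moved more than 15 mm or tipped (distance of glue from where it was at the start of the episode above 0.015 m or angle between glue's own z axis and vertical above 0.3 rad).
It fails at once if another thing on the bench is moved more than 15 mm (distance of any of tape_roll, screw_jar, mallet, sanding_block, oil_can from where it was at the start of the episode above 0.015 m).
It also fails if it takes over 48 s, if anything falls off the work surface, if the arm or the gripper's body presses on something with over 40 N, if the wrist force passes 120 N, or if a joint passes its speed limit or range.

## Working session

There is one attempt and no reset: what is moved stays moved. The work goes in short steps, Python scripts to look and compute and a tool call to move; the robot and the scene stay as the last step left them, time stands still between calls to the robot, and variables do not carry over. Pictures are saved under pics/ and viewed, and the job is handed in when it is done.

Besides the shell and the picture viewer there is one more tool, called after ">>>" as a command line: name --argument value ..., lists and objects as JSON in quotes. jog_arm: Moves the arm, as the interface text tells. Its arguments: {"type":"object","properties":{"deltas":{"type":"array","items":{"type":"array"}},"force":{"type":"number"}},"required":["deltas"]}

```bash
mkdir -p pics
cat > h.py <<'E'
import numpy as np, cv2
from plant import ctrl
def cam(n,save=None):
    c=ctrl.read_camera(n); c['T']=np.array(c['T'])
    if save: cv2.imwrite('pics/'+save,c['pixels'])
    return c
def rays(c,uv):
    uv=np.array(uv,float).reshape(-1,1,2)
    K=np.array([[c['fx'],0,c['cx']],[0,c['fy'],c['cy']],[0,0,1]])
    p=cv2.undistortPoints(uv,K,np.array([c['k1'],0,0,0.]))[:,0]
    d=np.c_[p[:,0],-p[:,1],-np.ones(len(p))]
    return c['T'][:3,3], d@c['T'][:3,:3].T
def plane(c,uv,z):
    o,d=rays(c,uv); return o+d*((z-o[2])/d[:,2])[:,None]
def deep(c,uv):
    o,d=rays(c,uv); return np.array([o+dd*c['range_z'][int(v),int(u)] for dd,(u,v) in zip(d,uv)])
E
python3 - <<'E'
from h import *
s=ctrl.get_state(); print(s)
for n in('side','top'):
    c=cam(n,n+'0.png'); print(n,c['T'].round(3).tolist(),c['fx'],c['k1'])
E
```

```text
{'time': 0.0, 'qpos': array([-1.38399689e+00,  2.87177580e-01,  1.57817599e+00, -2.00936503e-05,
        1.27858456e+00, -1.50014923e-01]), 'dq': array([ 0.00058265, -0.00128778,  0.00081412,  0.00107486,  0.0004154 ,
       -0.00026483]), 'joint_efforts': array([ 1.62030715e-04, -4.05983162e+01, -2.92625785e+01, -1.35474706e-04,
        5.71826662e-03,  3.18746714e-06]), 'eef_pos': array([ 0.22296653, -0.63641897,  0.22993977]), 'tcp_rot': array([-0.11854377,  0.6979315 , -0.69627353,  0.11849967]), 'contact_force': array([-1.42663961, -0.31273293, -0.23817806]), 'wrist_torque': array([ 0.02023324, -0.00827357, -0.04579098]), 'opening': 0.9994652275855564}
side [[-0.739, 0.513, -0.437, 0.076], [-0.674, -0.565, 0.476, 0.529], [-0.003, 0.646, 0.763, 0.997], [0.0, 0.0, 0.0, 1.0]] 363.77902814141703 0.0016082581133414664
top [[0.012, 0.99, -0.14, 0.412], [-1.0, 0.01, -0.018, -0.017], [-0.016, 0.14, 0.99, 1.192], [0.0, 0.0, 0.0, 1.0]] 383.14343732141236 -0.08784722472542292
```

View pics/side0.png

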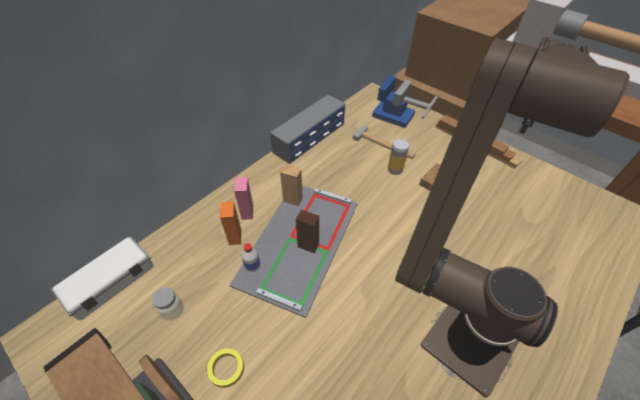

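View pics/top0.png

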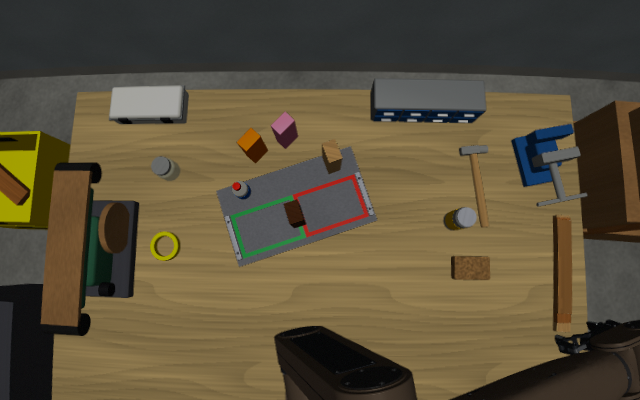

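Run:
```python
from h import *
t=cam('top');s=cam('side')
a=cv2.resize(t['pixels'][110:280,200:400],None,fx=3.5,fy=3.5,interpolation=2)
cv2.imwrite('pics/crop1.png',a[:600])
def big(m):
    cs,_=cv2.findContours(m,cv2.RETR_EXTERNAL,cv2.CHAIN_APPROX_NONE)
    return max(cs,key=cv2.contourArea)
for n,c,box in(('top',t,(100,290,190,400)),('side',s,(150,320,220,370))):
    r0,r1,c0,c1=box
    im=np.zeros_like(c['pixels']);im[r0:r1,c0:c1]=c['pixels'][r0:r1,c0:c1]
    hsv=cv2.cvtColor(im,cv2.COLOR_BGR2HSV); H,S,V=cv2.split(hsv)
    for nm,m in(('green',(H>45)&(H<85)&(S>100)&(V>50)),('red',((H<6)|(H>172))&(S>150)&(V>90))):
        m=m.astype(np.uint8)*255
        m=cv2.morphologyEx(m,cv2.MORPH_CLOSE,np.ones((3,3)))
        k=big(m); w=plane(c,k[:,0],0.012)[:,:2].astype(np.float32)
        (x,y),(p,q),an=cv2.minAreaRect(w)
        print(n,nm,(round(x,4),round(y,4)),round(p,4),round(q,4),round(an,2))
```

```text
top green (0.4977, 0.1614) 0.1401 0.2038 19.18
top red (0.5658, -0.0333) 0.1396 0.2033 19.24
side green (0.4473, 0.1392) 0.0348 0.1944 22.77
side red (0.5677, -0.0342) 0.1355 0.2003 19.38
```

View pics/crop1.png

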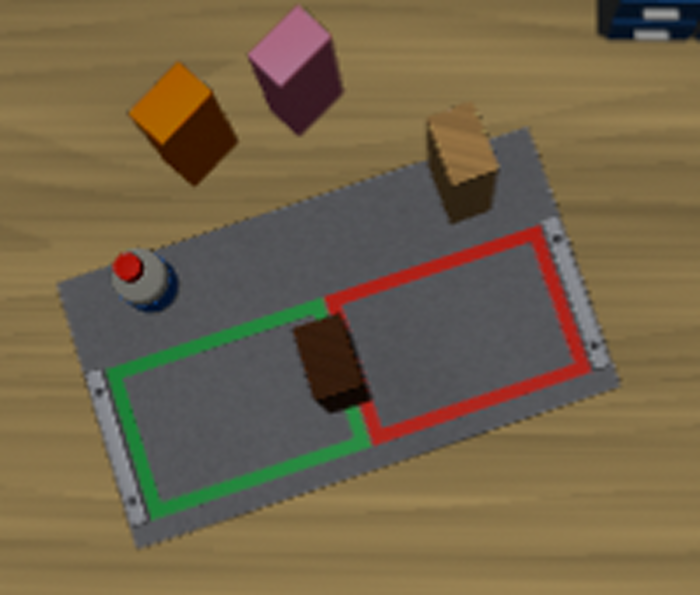

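```bash
cat >> h.py <<'E'
O=np.array([.5318,.0641]); th=np.radians(19.25)
ux=np.array([np.cos(th),np.sin(th)]); uy=np.array([-np.sin(th),np.cos(th)])
def tob(p): p=np.atleast_2d(p)[:,:2]-O; return np.c_[p@ux,p@uy]
def cloud(c,box):
    r0,r1,c0,c1=box
    v,u=np.mgrid[r0:r1,c0:c1]; uv=np.c_[u.ravel(),v.ravel()]
    return uv,deep(c,uv)
E
python3 - <<'E'
from h import *
for n,box in(('top',(120,260,200,400)),('side',(160,310,220,370))):
    c=cam(n)
    uv,P=cloud(c,box)
    hsv=cv2.cvtColor(c['pixels'],cv2.COLOR_BGR2HSV)[uv[:,1],uv[:,0]].astype(int)
    B=tob(P)
    for nm,cen,zz in(('dark',(0,0),.162),('pale',(.1,-.1),.162),('glue',(.1,.17),.122)):
        k=(abs(P[:,2]-zz)<.012)&(np.hypot(B[:,0]-cen[0],B[:,1]-cen[1])<.09)
        if k.sum()<5: print(n,nm,k.sum());continue
        W=tob(plane(c,uv[k],zz)).astype(np.float32)
        (x,y),(p,q),an=cv2.minAreaRect(W)
        print(n,nm,k.sum(),'z',np.median(P[k,2]).round(4),'board',round(x,4),round(y,4),'size',round(p,4),round(q,4),round(an,1))
E
```

```text
top dark 328 z 0.1624 board -0.0034 0.0058 size 0.04 0.0609 88.8
top pale 322 z 0.1624 board 0.1235 -0.1481 size 0.0622 0.0405 2.4
top glue 56 z 0.1222 board 0.1261 0.1398 size 0.0234 0.0203 71.2
side dark 280 z 0.162 board -0.0027 0.0125 size 0.0486 0.0637 88.6
side pale 213 z 0.1622 board 0.1247 -0.1415 size 0.0637 0.0509 4.2
side glue 58 z 0.1217 board 0.1254 0.1448 size 0.0213 0.0293 52.0
```

```bash
cat >> h.py <<'E'
from scipy.spatial.transform import Rotation as R
def goal(bx,by,z,flip=0,tilt=0):
    s=ctrl.get_state(); Rc=R.from_quat(s['tcp_rot'])
    p=np.r_[O+bx*ux+by*uy,z]
    zt=np.r_[ux,0]*(-1 if flip else 1); yt=np.array([0,0,-1.]); xt=np.cross(yt,zt)
    Rg=R.from_matrix(np.c_[xt,yt,zt])
    print('t',round(s['time'],2),'at board',tob(s['eef_pos']).round(4),s['eef_pos'].round(4),'F',s['contact_force'].round(1),'q',s['qpos'].round(2),'op',round(s['opening'],2))
    print('world goal',p.round(4),'rv',(Rc.inv()*Rg).as_rotvec().round(3),'shift',Rc.inv().apply(p-s['eef_pos']).round(4))
    print('axes x,y,z tool in world\n',Rc.as_matrix().T.round(3))
E
python3 - <<'E'
from h import *
goal(-.003,-.09,.23,0);goal(-.003,-.09,.23,1)
E
```

```text
t 0.3 at board [[-0.5226 -0.56  ]] [ 0.223  -0.6368  0.2308] F [-0.1  0.7  1.4] q [-1.38  0.29  1.58 -0.    1.28 -0.15] op 1.0
world goal [ 0.5586 -0.0219  0.23  ] rv [ 1.00e-03 -1.57e+00 -1.00e-03] shift [-0.52    0.0013 -0.4695]
axes x,y,z tool in world
 [[-0.944 -0.33  -0.   ]
 [-0.     0.001 -1.   ]
 [ 0.33  -0.944 -0.001]]
t 0.3 at board [[-0.5226 -0.56  ]] [ 0.223  -0.6368  0.2308] F [-0.1  0.7  1.4] q [-1.38  0.29  1.58 -0.    1.28 -0.15] op 1.0
world goal [ 0.5586 -0.0219  0.23  ] rv [1.000e-03 1.572e+00 1.000e-03] shift [-0.52    0.0013 -0.4695]
axes x,y,z tool in world
 [[-0.944 -0.33  -0.   ]
 [-0.     0.001 -1.   ]
 [ 0.33  -0.944 -0.001]]
```

>>> jog_arm --deltas '[[[0,-0.09,0],[-0.03,0,-0.027],0.3],[[0,-0.18,0],[-0.06,0,-0.054],0.3],[[0,-0.27,0],[-0.09,0,-0.081],0.3],[[0,-0.36,0],[-0.12,0,-0.108],0.3],[[0,-0.45,0],[-0.15,0,-0.135],0.3],[[0,-0.54,0],[-0.18,0,-0.162],0.3],[[0,-0.63,0],[-0.21,0,-0.19],0.3],[[0,-0.72,0],[-0.24,0,-0.217],0.3],[[0,-0.81,0],[-0.27,0,-0.244],0.3],[[0,-0.9,0],[-0.3,0,-0.271],0.3]]'

```text
time: 1.13
eef_pos: [0.4172, -0.2801, 0.2314]
tcp_rot: [0.411, -0.575, 0.575, -0.411]
contact_force: [0.5, -0.3, -0.3]
opening: 0.299
```

Run:
```python
from h import *
goal(-.003,-.09,.23,0)
```

```text
t 1.13 at board [[-0.2217 -0.2871]] [ 0.4172 -0.2801  0.2314] F [ 0.5 -0.3 -0.3] q [-0.79 -0.1   1.99  0.    1.25 -0.46] op 0.3
world goal [ 0.5586 -0.0219  0.23  ] rv [-0.    -0.666 -0.   ] shift [-0.2901  0.0015  0.0502]
axes x,y,z tool in world
 [[-0.324 -0.946 -0.   ]
 [ 0.     0.    -1.   ]
 [ 0.946 -0.324  0.   ]]
```

>>> jog_arm --deltas '[[[0,-0.08,0],[-0.035,0,0.006],0.3],[[0,-0.16,0],[-0.07,0,0.012],0.3],[[0,-0.24,0],[-0.105,0,0.018],0.3],[[0,-0.33,0],[-0.14,0,0.024],0.3],[[0,-0.42,0],[-0.175,0,0.03],0.3],[[0,-0.5,0],[-0.21,0,0.036],0.3],[[0,-0.58,0],[-0.245,0,0.042],0.3],[[0,-0.666,0],[-0.28,0,0.048],0.3],[[0,-0.666,0],[-0.29,0,0.05],0.3],[[0,-0.666,0],[-0.29,0,0.05],0.3]]'

```text
time: 1.97
eef_pos: [0.559, -0.0198, 0.2314]
tcp_rot: [-0.577, 0.408, -0.409, 0.577]
contact_force: [-0.2, 0.5, -0.5]
opening: 0.3
```

Run:
```python
from h import *
goal(-.003,-.06,.137,0)
cam('side','side1.png');cam('top','top1.png')
```

```text
t 1.97 at board [[-0.0019 -0.0882]] [ 0.559  -0.0198  0.2314] F [-0.2  0.5 -0.5] q [-0.22  0.03  1.86  0.    1.25 -0.56] op 0.3
world goal [0.5487 0.0065 0.137 ] rv [-0.001  0.003 -0.   ] shift [-0.0282  0.0944 -0.001 ]
axes x,y,z tool in world
 [[ 0.333 -0.943 -0.   ]
 [ 0.     0.001 -1.   ]
 [ 0.943  0.333  0.001]]
```

View pics/side1.png

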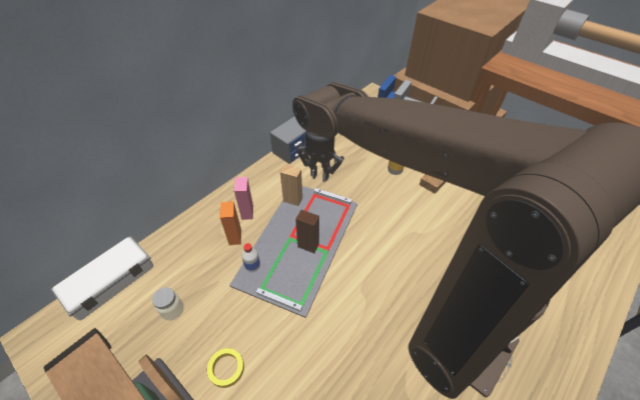

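Run:
```python
from h import *
c=cam('side');s=ctrl.get_state()
p=c['T'][:3,:3].T@(s['eef_pos']-c['T'][:3,3]); print(c['cx']+c['fx']*p[0]/-p[2],c['cy']-c['fy']*p[1]/-p[2])
```

```text
321.01899234576797 178.24566164672547
```

View pics/top1.png

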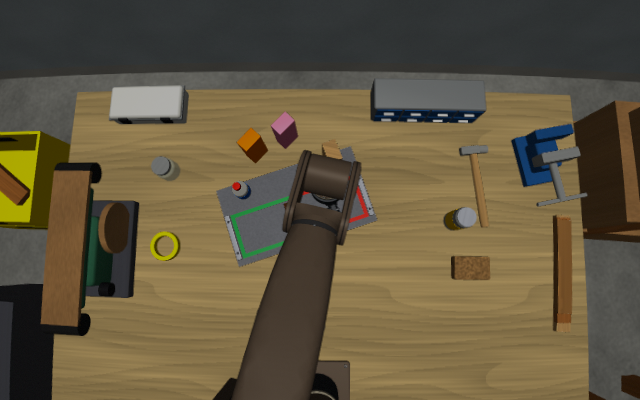

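>>> jog_arm --deltas '[[[0,0.003,0],[0,0.03,-0.001],0.3],[[0,0.003,0],[0,0.06,-0.001],0.3],[[0,0.003,0],[0,0.094,-0.001],0.3],[[0,0.003,0],[-0.02,0.0944,-0.001],0.3],[[0,0.003,0],[-0.04,0.0944,-0.001],0.3],[[0,0.003,0],[-0.05,0.0944,-0.001],0.3],[[0,0.003,0],[-0.055,0.0944,-0.001],0.3],[[0,0.003,0],[-0.06,0.0944,-0.001],0.3],[[0,0.003,0],[-0.065,0.0944,-0.001],0.3]]'

```text
time: 2.87
eef_pos: [0.5361, 0.0375, 0.1378]
tcp_rot: [-0.575, 0.41, -0.412, 0.576]
contact_force: [0.3, 0.6, 0.1]
opening: 0.299
```

Run:
```python
from h import *
goal(-.003,.03,.137,0)
c=cam('side'); cv2.imwrite('pics/side2.png',cv2.resize(c['pixels'][120:320,220:400],None,fx=3,fy=3))
```

```text
t 2.87 at board [[-0.0047 -0.0265]] [0.5361 0.0375 0.1378] F [0.3 0.6 0.1] q [-0.12  0.08  1.99 -0.    1.06 -0.45] op 0.3
world goal [0.5191 0.0914 0.137 ] rv [-0.001 -0.005  0.001] shift [-0.0565  0.0007  0.0014]
axes x,y,z tool in world
 [[ 0.325 -0.946  0.001]
 [ 0.002 -0.001 -1.   ]
 [ 0.946  0.325  0.001]]
```

View pics/side2.png

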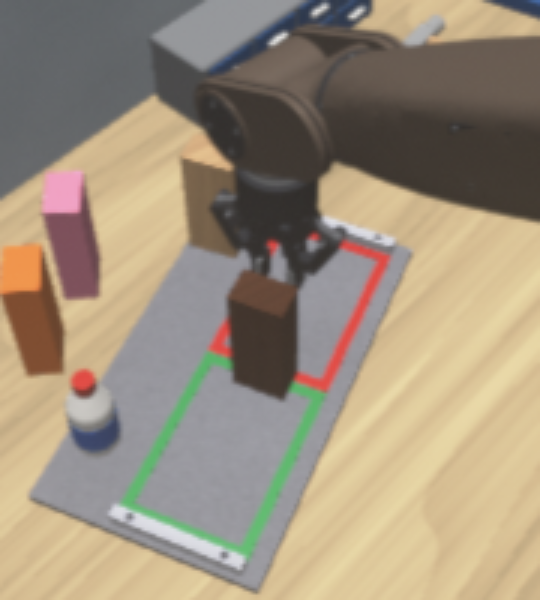

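>>> jog_arm --deltas '[[[0,-0.005,0],[-0.004,0,0],0.3],[[0,-0.005,0],[-0.008,0,0],0.3],[[0,-0.005,0],[-0.012,0,0.001],0.3],[[0,-0.005,0],[-0.016,0,0.001],0.3],[[0,-0.005,0],[-0.02,0,0.001],0.3],[[0,-0.005,0],[-0.024,0,0.001],0.3],[[0,-0.005,0],[-0.028,0,0.001],0.3]]'

```text
time: 3.5
eef_pos: [0.5274, 0.0656, 0.1375]
tcp_rot: [-0.577, 0.409, -0.409, 0.577]
contact_force: [0.5, -0.2, 0.2]
opening: 0.299
```

Run:
```python
from h import *
goal(-.003,.03,.137,0)
c=cam('side'); cv2.imwrite('pics/side3.png',cv2.resize(c['pixels'][120:320,220:400],None,fx=3,fy=3))
```

```text
t 3.5 at board [[-0.0037  0.0029]] [0.5274 0.0656 0.1375] F [ 0.5 -0.2  0.2] q [-0.07  0.07  2.01 -0.    1.06 -0.4 ] op 0.3
world goal [0.5191 0.0914 0.137 ] rv [-0.001  0.     0.   ] shift [-0.0271  0.0005  0.0007]
axes x,y,z tool in world
 [[ 0.33  -0.944  0.   ]
 [ 0.001 -0.    -1.   ]
 [ 0.944  0.33   0.001]]
```

View pics/side3.png

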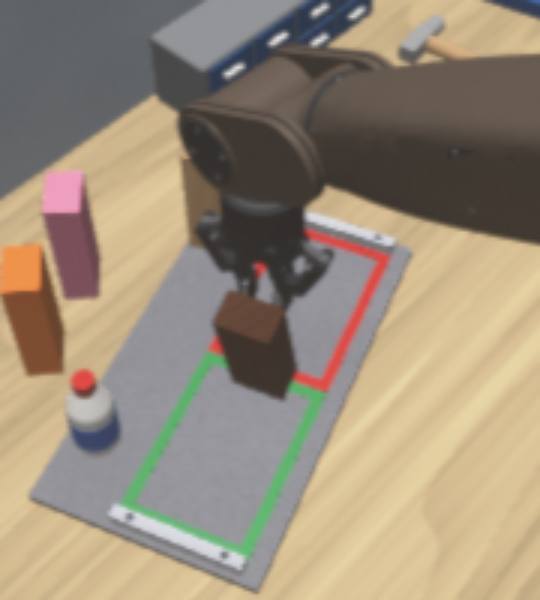

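It is tipping, foot in place. Continuing past balance.

>>> jog_arm --deltas '[[[0,0,0],[-0.004,0,0],0.3],[[0,0,0],[-0.008,0,0],0.3],[[0,0,0],[-0.012,0,0],0.3],[[0,0,0],[-0.016,0,0],0.3],[[0,0,0],[-0.019,0,0],0.3],[[0,0,0],[-0.022,0,0],0.3],[[0,0,0],[-0.022,0,0],0.3],[[0,0,0],[-0.022,0,0],0.3],[[0,0,0],[-0.022,0,0],0.3]]'

```text
time: 4.3
eef_pos: [0.5199, 0.0869, 0.1375]
tcp_rot: [-0.577, 0.409, -0.409, 0.577]
contact_force: [-0.0, 0.5, -0.2]
opening: 0.297
```

Run:
```python
from h import *
goal(-.003,-.06,.137,0)
c=cam('side'); cv2.imwrite('pics/side4.png',cv2.resize(c['pixels'][120:320,220:400],None,fx=3,fy=3))
```

```text
t 4.3 at board [[-0.0037  0.0255]] [0.5199 0.0869 0.1375] F [-0.   0.5 -0.2] q [-0.03  0.06  2.02  0.    1.06 -0.36] op 0.3
world goal [0.5487 0.0065 0.137 ] rv [-0.001  0.001 -0.   ] shift [0.0855 0.0005 0.0007]
axes x,y,z tool in world
 [[ 0.33  -0.944 -0.   ]
 [ 0.     0.    -1.   ]
 [ 0.944  0.33   0.001]]
```

View pics/side4.png

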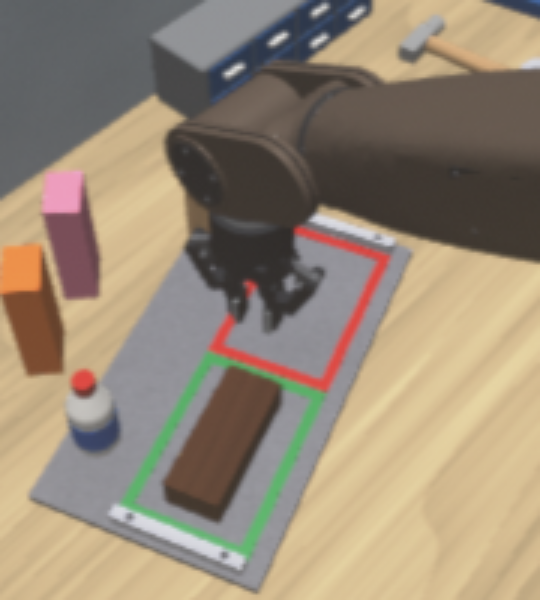

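```bash
cat >> h.py <<'E'
def meas(n):
    c=cam(n); uv,P=cloud(c,(150,310,220,370) if n=='side' else (170,270,210,330)); B=tob(P)
    hsv=cv2.cvtColor(c['pixels'],cv2.COLOR_BGR2HSV)[uv[:,1],uv[:,0]].astype(int)
    k=(abs(P[:,2]-.052)<.008)&(abs(B[:,0])<.07)&(B[:,1]>0)&(B[:,1]<.202)&(hsv[:,1]>60)&((hsv[:,0]<25)|(hsv[:,0]>170))
    W=tob(plane(c,uv[k],.052)).astype(np.float32)
    (x,y),(p,q),an=cv2.minAreaRect(W)
    print(n,k.sum(),'z',np.median(P[k,2]).round(4),'board',round(x,4),round(y,4),'size',round(p,4),round(q,4),round(an,2),'ends',W[:,1].min(),W[:,1].max())
E
python3 - <<'E'
from h import *
meas('side');meas('top')
E
```

```text
side 886 z 0.0525 board -0.002 0.1076 size 0.1519 0.0594 89.19 ends 0.031386912 0.18369001
top 128 z 0.0527 board 0.008 0.1139 size 0.1323 0.023 75.45 ends 0.05206706 0.17841369
```

>>> jog_arm --deltas '[[[0,0,0],[0.025,0,0.002],0.3],[[0,0,0],[0.05,0,0.002],0.3],[[0,0,0],[0.05,0.03,0.002],0.3],[[0,0,0],[0.05,0.06,0.002],0.3],[[0,0,0],[0.05,0.09,0.002],0.3],[[0,0,0],[0.05,0.105,0.002],0.3],[[0,0,0],[0.05,0.105,0.002],0.3]]'

```text
time: 5.03
eef_pos: [0.5348, 0.0404, 0.0281]
tcp_rot: [0.578, -0.412, 0.407, -0.575]
contact_force: [-0.4, 0.2, -0.7]
opening: 0.303
```

Run:
```python
from h import *
goal(-.002,.04,.032,0); meas('side')
c=cam('side'); cv2.imwrite('pics/side5.png',cv2.resize(c['pixels'][120:320,220:400],None,fx=3,fy=3))
```

```text
t 5.03 at board [[-0.005  -0.0234]] [0.5348 0.0404 0.0281] F [-0.4  0.2 -0.7] q [-0.11  0.25  2.03  0.    0.86 -0.45] op 0.3
world goal [0.5167 0.1012 0.032 ] rv [ 0.008 -0.    -0.004] shift [-0.0634 -0.0037  0.003 ]
axes x,y,z tool in world
 [[ 0.33  -0.944 -0.004]
 [-0.008  0.001 -1.   ]
 [ 0.944  0.33  -0.008]]
side 888 z 0.0525 board -0.0017 0.1072 size 0.1512 0.0593 89.25 ends 0.031386912 0.18314324
```

View pics/side5.png

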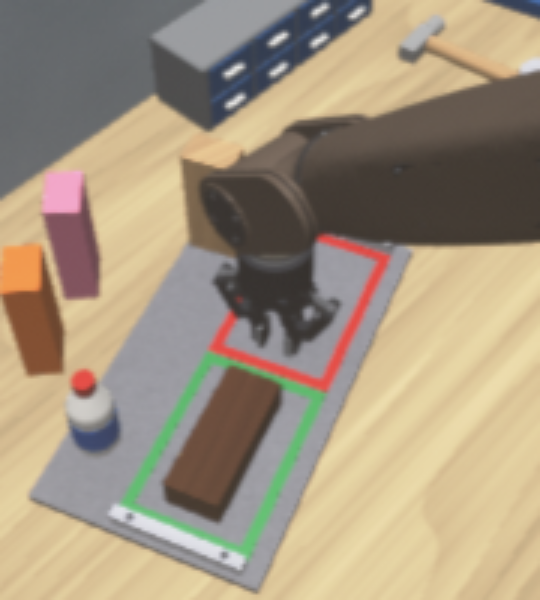

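>>> jog_arm --deltas '[[[0,0,0],[-0.02,-0.004,0.003],0.3],[[0,0,0],[-0.03,-0.004,0.003],0.3],[[0,0,0],[-0.036,-0.004,0.003],0.3],[[0,0,0],[-0.041,-0.004,0.003],0.3],[[0,0,0],[-0.046,-0.004,0.003],0.3],[[0,0,0],[-0.05,-0.004,0.003],0.3],[[0,0,0],[-0.054,-0.004,0.003],0.3],[[0,0,0],[-0.057,-0.004,0.003],0.3],[[0,0,0],[-0.057,-0.004,0.003],0.3]]'

```text
time: 5.88
eef_pos: [0.5226, 0.0952, 0.0367]
tcp_rot: [-0.576, 0.409, -0.409, 0.577]
contact_force: [1.6, -2.1, 0.8]
opening: 0.295
```

Run:
```python
from h import *
goal(-.002,.045,.032,0); meas('side')
```

```text
t 5.88 at board [[0.0016 0.0324]] [0.5226 0.0952 0.0367] F [ 1.6 -2.1  0.8] q [-0.01  0.22  2.05  0.    0.87 -0.35] op 0.3
world goal [0.5151 0.1059 0.032 ] rv [-0.001  0.    -0.   ] shift [-0.0126  0.0047 -0.0036]
axes x,y,z tool in world
 [[ 0.33  -0.944 -0.   ]
 [ 0.001  0.001 -1.   ]
 [ 0.944  0.33   0.001]]
side 914 z 0.0525 board -0.0026 0.1096 size 0.0591 0.1768 0.24 ends 0.021250198 0.19806962
```

>>> jog_arm --deltas '[[[0,0,0],[-0.002,0.002,-0.002],0.3],[[0,0,0],[-0.004,0.002,-0.003],0.3],[[0,0,0],[-0.006,0.002,-0.003],0.3],[[0,0,0],[-0.007,0.002,-0.003],0.3],[[0,0,0],[-0.007,0.002,-0.003],0.3]]'

```text
time: 6.35
eef_pos: [0.5167, 0.1011, 0.0341]
tcp_rot: [-0.577, 0.41, -0.409, 0.577]
contact_force: [1.1, -1.5, 1.7]
opening: 0.297
```

Run:
```python
from h import *
goal(-.002,.045,.032,0); meas('side')
```

```text
t 6.35 at board [[-0.0021  0.0399]] [0.5167 0.1011 0.0341] F [ 1.1 -1.5  1.7] q [-0.    0.22  2.06  0.    0.86 -0.34] op 0.3
world goal [0.5151 0.1059 0.032 ] rv [ 0.001  0.    -0.001] shift [-0.0051  0.0021  0.0001]
axes x,y,z tool in world
 [[ 0.33  -0.944 -0.001]
 [-0.001  0.001 -1.   ]
 [ 0.944  0.33  -0.001]]
side 925 z 0.0526 board -0.0052 0.1274 size 0.0593 0.1542 0.15 ends 0.05039356 0.20456558
```

Very close; continue in 1 mm steps until the force shows the stop.

>>> jog_arm --deltas '[[[0,0,0],[-0.001,0,0],0.3],[[0,0,0],[-0.002,0,0],0.3],[[0,0,0],[-0.003,0,0],0.3],[[0,0,0],[-0.003,0,0],0.3]]'

```text
time: 6.73
eef_pos: [0.5155, 0.1041, 0.034]
tcp_rot: [-0.577, 0.41, -0.409, 0.577]
contact_force: [0.9, -2.2, 1.7]
opening: 0.301
```

Run:
```python
from h import *
goal(-.002,.045,.032,0); meas('side')
```

```text
t 6.73 at board [[-0.0022  0.0431]] [0.5155 0.1041 0.034 ] F [ 0.9 -2.2  1.7] q [ 0.01  0.22  2.06  0.    0.86 -0.33] op 0.3
world goal [0.5151 0.1059 0.032 ] rv [ 0.001  0.    -0.002] shift [-0.0019  0.002   0.0002]
axes x,y,z tool in world
 [[ 0.33  -0.944 -0.002]
 [-0.002  0.001 -1.   ]
 [ 0.944  0.33  -0.001]]
side 896 z 0.0525 board -0.0052 0.1281 size 0.0593 0.1484 0.15 ends 0.053987063 0.20230846
```

>>> jog_arm --deltas '[[[0,0,0],[-0.001,0,0],0.3],[[0,0,0],[-0.002,0,0],0.3],[[0,0,0],[-0.002,0,0],0.3]]'

```text
time: 7.03
eef_pos: [0.5155, 0.1047, 0.0341]
tcp_rot: [0.577, -0.409, 0.409, -0.576]
contact_force: [2.2, -7.2, 0.7]
opening: 0.298
```

```bash
sed -i 's/<.202)/<.215)/' h.py
python3 - <<'E'
from h import *
goal(-.002,.05,.032,0); meas('side')
c=cam('side'); cv2.imwrite('pics/side6.png',cv2.resize(c['pixels'][180:320,220:360],None,fx=4,fy=4))
E
```

```text
t 7.03 at board [[-0.002   0.0437]] [0.5155 0.1047 0.0341] F [ 2.2 -7.2  0.7] q [ 0.01  0.22  2.06 -0.    0.86 -0.33] op 0.3
world goal [0.5134 0.1106 0.032 ] rv [0.001 0.002 0.001] shift [-0.0063  0.0021  0.    ]
axes x,y,z tool in world
 [[ 0.331 -0.944  0.001]
 [-0.    -0.002 -1.   ]
 [ 0.944  0.331 -0.001]]
side 934 z 0.0524 board -0.0054 0.1318 size 0.059 0.154 0.15 ends 0.054780796 0.20878315
```

View pics/side6.png

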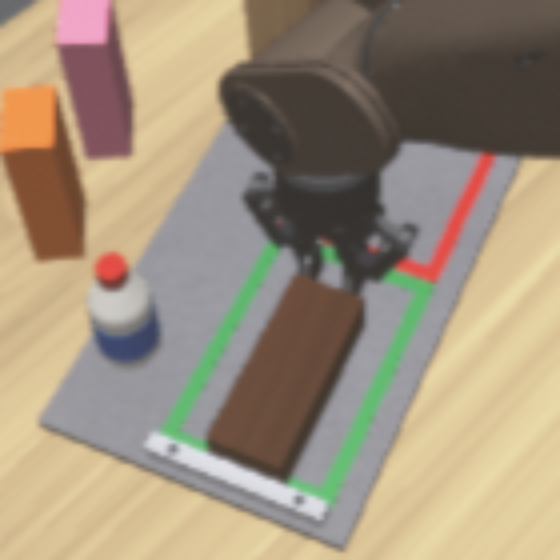

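>>> jog_arm --deltas '[[[0,0,0],[0.01,0,0],0.3],[[0,0,0],[0.04,0,0],0.3],[[0,0,0],[0.07,0,0],0.3],[[0,0,0],[0.07,-0.04,0],0.3],[[0,0,0],[0.07,-0.08,0],0.3],[[0,0,0],[0.07,-0.12,0],0.3],[[0,0,0],[0.07,-0.16,0],0.3],[[0,0,0],[0.07,-0.2,0],0.3],[[0,0,0],[0.1,-0.2,0],0.3],[[0,0,0],[0.13,-0.2,0],0.3]]'

```text
time: 7.97
eef_pos: [0.56, -0.0173, 0.2382]
tcp_rot: [-0.576, 0.406, -0.41, 0.578]
contact_force: [1.2, -0.1, -0.5]
opening: 0.305
```

Run:
```python
from h import *
goal(-.002,.05,.032,0); meas('side');meas('top')
for n in('side','top'):
    c=cam(n)
    r=(180,320,220,360) if n=='side' else (150,290,200,340)
    cv2.imwrite('pics/%s7.png'%n,cv2.resize(c['pixels'][r[0]:r[1],r[2]:r[3]],None,fx=4,fy=4))
```

```text
t 7.97 at board [[-0.0002 -0.0861]] [ 0.56   -0.0173  0.2382] F [ 1.2 -0.1 -0.5] q [-0.21  0.03  1.86  0.    1.25 -0.55] op 0.31
world goal [0.5134 0.1106 0.032 ] rv [-0.005  0.004  0.003] shift [-0.1368  0.2058 -0.0023]
axes x,y,z tool in world
 [[ 0.334 -0.943  0.003]
 [ 0.006 -0.001 -1.   ]
 [ 0.943  0.334  0.005]]
side 933 z 0.0525 board -0.0054 0.1324 size 0.059 0.1529 0.15 ends 0.056059778 0.2088696
top 983 z 0.0524 board -0.0052 0.1289 size 0.1498 0.059 89.92 ends 0.05398893 0.20379485
```

View pics/side7.png

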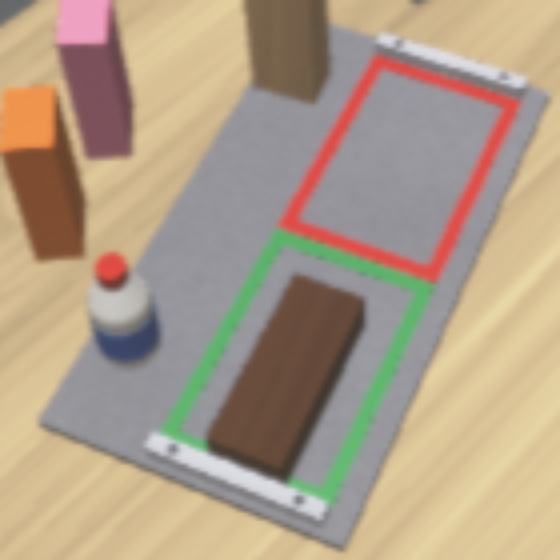

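View pics/top7.png

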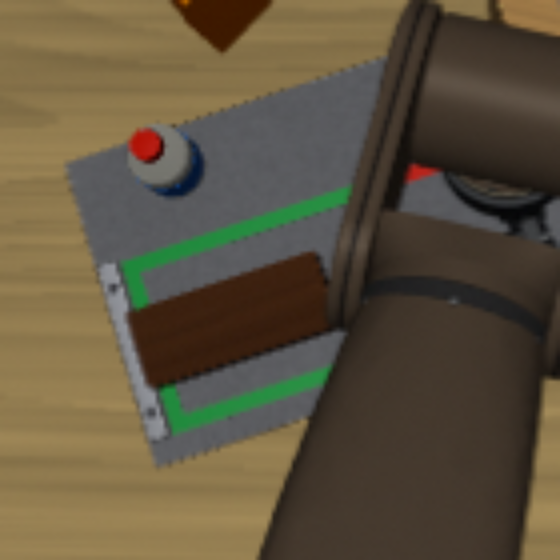

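The pictures show the blank flat and against the stop (top crop, end at about (140,350)), inside the tape with its yaw within about 0.2°, and the gripper clear. I'm handing it in.

```bash
python3 -c "
from plant import ctrl
print(ctrl.sign_off())"
```

```text
the job is handed in; nothing more can be done
None
```

I tipped the dark brown blank into the green frame with a high, level push. I then pushed its foot end along the board until it met the stop, backed off, raised the arm and handed in at about 8 s. No verdict was reported.

**Last checks:**
- **Lying flat:** the blank's upper face measured 52 mm above the bench, which is what a broad-face rest gives (12 mm board plus 40 mm blank).
- **Square to the stop:** yaw was within about 0.2° of the board's y axis.
- **Inside the tape:** its centre was about 5 mm off the frame's midline, so all four corners are well inside.
- **Against the stop:** its centre was at board y = 0.129 m in the top view and 0.132 m in the side view. That puts the far end at 0.204 m and 0.209 m, with the stop face at 0.205 m. The two views disagree by about 4 mm. I had already seen the side view read too far in y, so I trusted the top view. The push force also jumped from about 2 N to 7 N on reaching the stop.
- **Other objects:** the glue bottle and the pale, orange and pink blanks looked undisturbed in the side pictures. I did not re-measure the glue or pale blank, or check the other bench items again at the end.

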